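# Queue the vial carriers against the lane's end stop

## Task

With the fingertips, push the whole row of four vial carriers along the loading lane as one train until the front carrier is right up against the rubber end stop and all four stand touching behind it. Then push the red retaining gate shut across the lane behind the last carrier, so that the row cannot creep back, and leave it so. Only push: do not lift or tip the carriers, and leave the spare vial, timer, pipette bulb and marker where they are.

Things in the scene. Friction and masses are not known exactly. Their poses are not given: they have to be found in the camera images.
- lane: Fixed loading lane: aluminium base plate 372 x 68 mm, white slide strip between two low steel rails, grey end stop. Origin: centre of the plate's underside, on the bench; x runs along the lane to the end stop, y across it to the robot's side, z up. In its frame, mm: slide surface z 13; rails' inner faces y +-18, outer +-23, tops z 20; the lane's open end x -186.
- stop_face (a point): Centre of the rubber face of the end stop: lane frame (150, 0, 26) mm; the stop block's top is at z 44. The row is home when the carriers' centres are at lane x = 133, 99, 65 and 31 mm, y = 0, the last one's rear at x = 14 mm.
- gate_pivot (a point): On the upright axis of the red gate, at its top: lane frame (7.5, 38, 34.5) mm. The gate's bar is 8 mm wide and 65 mm long from here, its underside 24 and top 33 mm above the bench: it passes over the rails but not over a carrier. A grey keeper 38 mm high stands outside the far rail at lane x = 12 to 19, y = -22 to -31 mm.
- gate (a joint): Angle of the red gate, rad. 0 = shut: the bar points along lane -y, square across the lane, 2.5 mm behind the home of the last carrier's rear; hard limit. It grows as the bar swings away from the stop; at 1.57 the bar points along lane -x, outside the lane on the robot's side. Limit 2.1. Friction hinge, about 0.5 N at the knob: stays where left.
- gate_knob (a point): Centre of the 16 mm black ball knob on the gate's bar, 58 mm from the pivot axis, 56.5 mm above the bench; below it a steel pin 9 mm thick goes down to the bar.
- carrier_1: Grey carrier, vial with black cap: round plastic puck, 34 mm across, 26 mm high, with a 21 mm capped glass vial fixed upright in it (cap top at 60 mm; 0.05 to 0.11 kg). Origin: centre of the puck's underside, z up. Slides freely along the lane; at the start the four stand between the rails in one touching row, in any order.
- carrier_2: Blue carrier, vial with white cap: round plastic puck, 34 mm across, 26 mm high, with a 21 mm capped glass vial fixed upright in it (cap top at 60 mm; 0.05 to 0.11 kg). Origin: centre of the puck's underside, z up. Slides freely along the lane; at the start the four stand between the rails in one touching row, in any order.
- carrier_3: Grey carrier, vial with blue cap: round plastic puck, 34 mm across, 26 mm high, with a 21 mm capped glass vial fixed upright in it (cap top at 60 mm; 0.05 to 0.11 kg). Origin: centre of the puck's underside, z up. Slides freely along the lane; at the start the four stand between the rails in one touching row, in any order.
- carrier_4: Blue carrier, vial with white cap (a second one): round plastic puck, 34 mm across, 26 mm high, with a 21 mm capped glass vial fixed upright in it (cap top at 60 mm; 0.05 to 0.11 kg). Origin: centre of the puck's underside, z up. Slides freely along the lane; at the start the four stand between the rails in one touching row, in any order.
- spare_vial: Loose capped vial with blue contents and black cap, 21 mm thick, 51 mm high, standing on the bench beyond the lane; to be left alone. Origin: centre of its underside.
- timer: Lab timer, 68 x 77 x 16 mm, lying on the bench in front of the lane near the stop's end; to be left alone. Origin: centre of its underside.
- pipette_bulb: Red rubber pipette bulb, 56 x 67 x 49 mm, lying beyond the lane; to be left alone. Origin: centre of its underside.
- marker: Red and black marker pen, 130 mm long, 17 mm thick, lying beyond the lane near the stop's end; to be left alone. Origin: centre of its underside.

How it is judged:
By the outcome, as a careful person would: the job done as asked, in the order asked, and still so for the second after the job is handed in, with the robot touching nothing.
It also fails if it takes over 48 s, if anything falls off the work surface, if the arm or the gripper's body presses on something with over 40 N, if the wrist force passes 120 N, or if a joint passes its speed limit or range.

## Robot

A 6-joint arm with a two-finger parallel gripper is mounted at the origin on a cart in front of the work surface, level with it; the furniture and walls round the work are solid. World frame = base frame: x ahead of the robot, y to its left, z up, the work surface at z = 0. Lengths are in m, angles in rad, forces in N, time in s.
With the tool pointing down it reaches from about 0.35 to 0.95 m from the base axis. Payload 17.4 kg.
Tool frame: the origin (TCP) lies on the centre line of the jaws, within the pads' length; the fingertips stand 22 mm ahead of it and the grasp point (between the pads) lies 3 mm ahead of it; z points along the fingers, y is the line along which they close (so a half turn about z gives the same grasp; the last joint's range is limited). The gripper opens to 93 mm and grips with 3 to 60 N. Pads are 15 mm wide; open, the fingers measure 128 mm over their backs; the gripper's body (75 mm by 188 mm) begins 65 mm behind the grasp point.
Start: joints at [-1.23, 0.116, 1.442, -0, 1.584, -0.038], TCP at [0.25, -0.627, 0.241] pointing down, gripper open.
Joint ranges: [-2.83, 2.83], [-0.83, 2.19], [0.07, 2.5], [-1.14, 4.28], [0.01, 3], [-2.97, 2.97]. Speed limits (rad/s): [1.89, 1.89, 2.22, 3.14, 3.14, 3.14].

## Interface

Orientations are given as a 3x3 rotation matrix whose columns are the frame's x, y, z axes.
In Python, from rig import r gives the robot as it stands.
- The arm moves only by the tool send_rows, never from a script. Its argument "deltas" is a list of rows, each a list of 7 numbers: the shift along the tool's x, y, z in mm, then the turn, a rotation vector about the tool's x, y, z in rad, then the closure in counts, from 0 (fully open) to 255 (shut). A call has 1 to 20 rows; each row shifts and turns the commanded pose from where the row before left it, along the tool's axes as they then stand; what a row does not reach is not made up. A row lasts 1/10 s, in which the tool goes at most 50 mm and 8.59 degrees, less where a joint would pass 70% of its speed; a pose out of reach is approached as far as the arm can. A call is refused whole if a number of a shift passes 50 or a number of a turn 0.15, either way. A call with a gripper value outside its range is refused whole. The fingers move at their own pace and stop on an object; the grip force is fixed at half the most. Time passes only in rows, so rows that do not move let the fingers close. It gives the time, the measured TCP pose, the force, the opening and the grip force at its end, in the units of the state.
- r.get_obs(): the state, without advancing time (a new reading comes with each control period).
- r.snapshot(name): name is "scene" or "top" or "wrist"; returns a dict with "image" (480x640x3 uint8, red, green, blue), "fov_y" (degrees; the focal length in pixels is half the picture's height over the tangent of half this angle, whatever the lens; pixels are square), "cx", "cy" (the principal point, pixels), "pose" (4x4, takes a point from camera to world coordinates). Camera axes: x right, y up, looking along -z (the intrinsics and any distortion apply to the point x, -y, -z); pixel columns grow to the right and rows downward; lengths in m; the calibration is good to about 2 mm. A picture is of the moment at which its call begins. There is no depth.
- r.job_done(): hands the job in; it is judged then, once.
The state is a dict: "clock": time; "joints": joint angles; "joint_vel": joint speeds; "joint_efforts": joint torques, N m; "position": TCP position; "orientation": TCP orientation; "ft_force": force on the tool from outside, world axes, zero at the start; "torque": the same for the moment, N m; "grip_width": finger opening in m; "gripper_force": force on a finger pad.
Only numpy, scipy, OpenCV 4.12 (cv2) and the standard library are available. Lean on these libraries where they do the work, as an engineer would, in place of code of your own. Each camera call takes 0.05 s, during which the arm holds its last target. There are 200 camera calls.

## Working session

There is one attempt and no reset: what is moved stays moved. The work goes in short steps, Python scripts to look and compute and a tool call to move; the robot and the scene stay as the last step left them, time stands still between calls to the robot, and variables do not carry over. Pictures are saved under pics/ and viewed, at most 10 in all, crops included, and the job is handed in when it is done.

Besides the shell and the picture viewer there is one more tool, called after "Call:" by a JSON object that holds its "api" and its "payload", one argument or row to a line. send_rows: Moves the arm, as the interface text tells. Its arguments: {"type":"object","properties":{"deltas":{"type":"array","items":{"type":"array","items":{"type":"number"}}}},"required":["deltas"]}

```bash
mkdir -p pics
cat > h.py <<'E'
import numpy as np, cv2
from rig import r
def ray(s,u,v):
    h=s["image"].shape[0]; f=h/2/np.tan(np.radians(s["fov_y"])/2)
    d=np.array([(u-s["cx"])/f,-(v-s["cy"])/f,-1.0]); P=np.array(s["pose"])
    return P[:3,3],P[:3,:3]@d
def on(s,u,v,z):
    o,d=ray(s,u,v); return o+d*(z-o[2])/d[2]
def proj(s,p):
    P=np.array(s["pose"]); f=s["image"].shape[0]/2/np.tan(np.radians(s["fov_y"])/2)
    c=P[:3,:3].T@(np.array(p)-P[:3,3]); return s["cx"]+f*c[0]/-c[2], s["cy"]-f*c[1]/-c[2]
def snap(n,f):
    s=r.snapshot(n); cv2.imwrite(f"pics/{f}.png",s["image"][:,:,::-1]); return s
E
python3 - <<'E'
from h import *
import pickle
for n in("top","scene"):
    s=snap(n,n+"0"); pickle.dump(s,open(n+".pkl","wb")); print({k:v for k,v in s.items() if k!="image"})
o=r.get_obs(); print(o["clock"],o["position"],o["orientation"])
E
```

```text
{'fov_y': 42.35522609794159, 'cx': 319.6559271228409, 'cy': 237.31449728906415, 'pose': array([[-0.00405173,  0.99819269, -0.05995783,  0.50180484],
       [-0.99966285, -0.00558089, -0.02535842,  0.02971378],
       [-0.02564721,  0.05983487,  0.99787875,  0.90498322],
       [ 0.        ,  0.        ,  0.        ,  1.        ]])}
{'fov_y': 49.766253382847495, 'cx': 327.35221649437415, 'cy': 243.4188818392031, 'pose': array([[-0.57864556,  0.38846279, -0.71712341, -0.0284072 ],
       [-0.815506  , -0.26381144,  0.51512473,  0.48686948],
       [ 0.01092143,  0.88289308,  0.46944705,  0.46630833],
       [ 0.        ,  0.        ,  0.        ,  1.        ]])}
0.1 [ 0.2495571  -0.62700876  0.23997076] [[ 9.29114191e-01  3.69792798e-01 -3.25738318e-04]
 [ 3.69792936e-01 -9.29113661e-01  9.94703506e-04]
 [ 6.51862712e-05 -1.04464887e-03 -9.99999452e-01]]
```

View pics/top0.png

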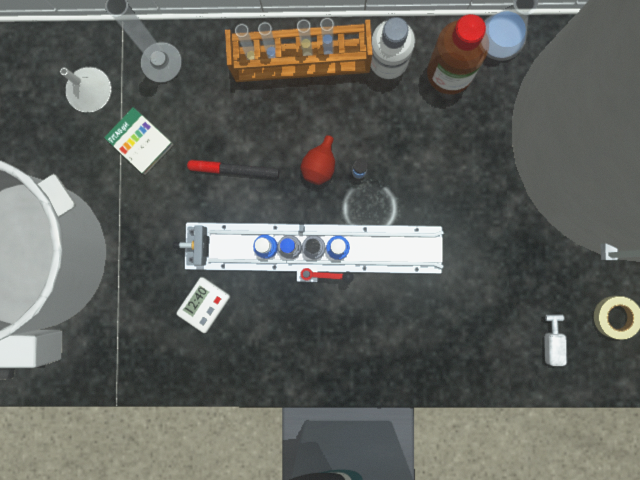

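View pics/scene0.png

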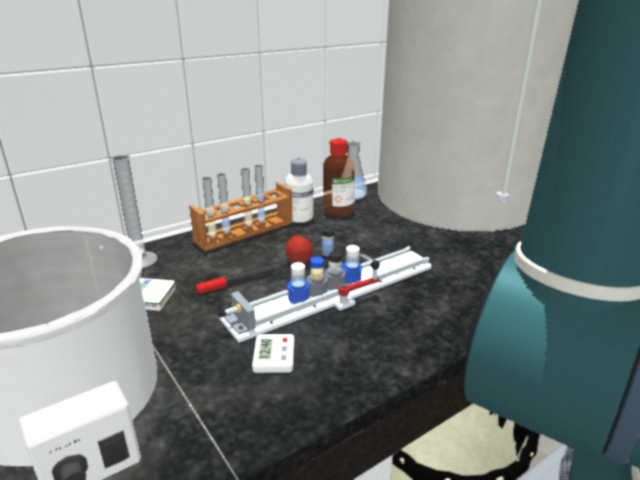

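The top view shows the lane from px x 186 to 443 at row ~247, with the stop on the left (world +y). The caps are at columns 264, 288, 313 and 338. The gate pivot is at (306,274) with its bar pointing right, so the gate is open at about 1.57. The scene view agrees: the gate is open on the robot's side and the knob is at about (375,267).

Run:
```python
from h import *
import pickle
s=pickle.load(open("top.pkl","rb")); im=s["image"]; hsv=cv2.cvtColor(im,cv2.COLOR_RGB2HSV)
m=((hsv[...,2]>150)&(hsv[...,1]<60)).astype(np.uint8); m[:215]=0;m[285:]=0;m[:,:175]=0;m[:,460:]=0
m=cv2.morphologyEx(m,cv2.MORPH_OPEN,np.ones((3,3)))
ys,xs=np.where(m)
top=[];bot=[]
for c in range(195,440):
    v=ys[xs==c]
    if len(v): top.append((c,v.min()-.5)); bot.append((c,v.max()+.5))
def fit(p):
    p=np.array(p)
    for _ in range(6):
        k=np.polyfit(p[:,0],p[:,1],1); e=abs(np.polyval(k,p[:,0])-p[:,1]); p=p[e<max(.6,1.5*e.std())]
    return k,len(p)
kt,nt=fit(top);kb,nb=fit(bot);print(kt,nt,kb,nb)
rows=[(xs[ys==y].min()-.5,xs[ys==y].max()+.5) for y in range(228,268,4)];print(np.median(rows,0))
L,R=np.median(rows,0)
for z in(0.008,):
    c=[on(s,u,np.polyval(k,u),z) for k in(kt,kb) for u in(L,R)]
    c=np.array(c);print(np.round(c*1e3,1),np.linalg.norm(c[0]-c[1]),np.linalg.norm(c[0]-c[2]),c.mean(0))
red=cv2.inRange(hsv,(0,150,80),(8,255,255));red[:265]=0;red[285:]=0;red[:,:295]=0;red[:,360:]=0
y,x=np.where(red);print("red",x.min(),x.max(),y.min(),y.max());print(on(s,306,274,.0345),on(s,x.max()+.5,275.5,.033))
for u in(264,288.5,313.5,338.5):print(on(s,u,246,.073))
cv2.imwrite("pics/crop.png",cv2.resize(im[210:295,175:455,::-1],None,fx=2.8,fy=2.8,interpolation=cv2.INTER_CUBIC))
```

```text
[1.42693738e-02 2.19215076e+02] 224 [1.60239342e-02 2.65990244e+02] 202
[185.  442.5]
[[ 579.4  249.3    8. ]
 [ 571.8 -125.2    8. ]
 [ 510.7  248.6    8. ]
 [ 503.2 -124.1    8. ]] 0.37451094489152087 0.0687509311610894 [0.54126317 0.06216563 0.008     ]
red 301 341 269 279
[0.50261703 0.07122278 0.0345    ] [0.50031274 0.02140868 0.033     ]
[0.54048639 0.12594509 0.073     ]
[0.54031339 0.09286886 0.073     ]
[0.54013721 0.05918688 0.073     ]
[0.53996141 0.02557466 0.073     ]
```

View pics/crop.png

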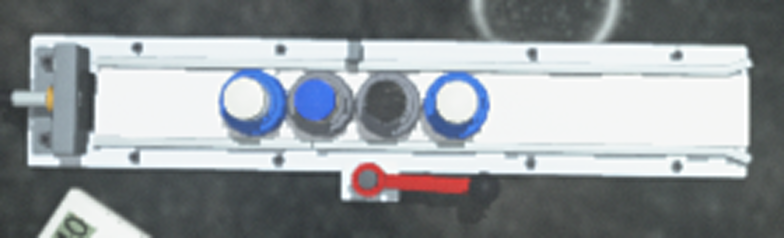

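Call:
{"api": "send_rows", "payload": {
  "deltas": [
    [0,0,-40,0,0,0.133,255],
    [0,0,-40,0,0,0.133,255],
    [0,0,-40,0,0,0.133,255],
    [5,-35,0,0,0,0,255],
    [5,-35,0,0,0,0,255],
    [5,-35,0,0,0,0,255],
    [5,-35,0,0,0,0,255],
    [5,-35,0,0,0,0,255],
    [4,-30,0,0,0,0,255],
    [4,-30,0,0,0,0,255],
    [4,-30,0,0,0,0,255],
    [4,-30,0,0,0,0,255],
    [4,-30,0,0,0,0,255],
    [12,-33,0,0,0,0,255],
    [12,-33,0,0,0,0,255],
    [12,-33,0,0,0,0,255],
    [12,-33,0,0,0,0,255],
    [12,-33,0,0,0,0,255],
    [0,0,0,0,0,0,255],
    [0,0,0,0,0,0,255]
  ]
}}

```text
clock: 2.1
position: [0.3646, -0.1389, 0.3605]
orientation: [[1.0, -0.018, -0.0], [-0.018, -1.0, -0.0], [-0.0, 0.0, -1.0]]
ft_force: [-0.9, 0.2, -0.2]
grip_width: 0.0004
gripper_force: 0.0
```

```bash
cat >> h.py <<'E'
O=np.array([.5413,.0624]); lx=np.array([.0203,.9998]); ly=np.array([-.9998,.0203])
def lane(p): d=np.array(p)[:2]-O; return np.round([d@lx*1e3,d@ly*1e3,p[2]*1e3],1)
def world(x,y,z): return np.r_[O+lx*x/1e3+ly*y/1e3,z/1e3]
def st():
    o=r.get_obs(); R=np.array(o["orientation"]); tgt=np.array([-lx[0],-lx[1]])
    print("t",o["clock"],"lane",lane(o["position"]),"yaw err(lane)",round(R[:2,1]@ly,4),"tilt",np.round(R[:2,2],4),"F",np.round(o["ft_force"],1),"w",o["grip_width"])
E
python3 -c "
from h import *
st()"
```

```text
t 2.1 lane [-204.9  172.6  360.5] yaw err(lane) -0.0021 tilt [-0.0002 -0.0001] F [-0.9  0.2 -0.2] w 0.00040290262559733496
```

Call:
{"api": "send_rows", "payload": {
  "deltas": [
    [29,-17.5,25,0,0,0,255],
    [29,-17.5,25,0,0,0,255],
    [29,-17.5,25,0,0,0,255],
    [29,-17.5,25,0,0,0,255],
    [29,-17.5,25,0,0,0,255],
    [27.6,-17.5,25,0,0,0,255],
    [0,0,0,0,0,0,255],
    [0,0,0,0,0,0,255]
  ]
}}

```text
clock: 2.9
position: [0.539, -0.0389, 0.2098]
orientation: [[1.0, -0.021, -0.002], [-0.021, -1.0, 0.0], [-0.002, 0.0, -1.0]]
ft_force: [-0.8, -0.6, 1.1]
grip_width: 0.0005
gripper_force: 0.0
```

```bash
python3 -c "
from h import *
st(); s=snap('wrist','w1')
for p in [(-54.5,0,39),(-50.5,38,56.5),(7.5,38,34.5),(-37,0,73),(-186,18,20),(-186,-18,20),(14,18,20)]: print(p,np.round(proj(s,world(*p))))
"
```

```text
t 2.9 lane [-1.013e+02  2.000e-01  2.098e+02] yaw err(lane) 0.0005 tilt [-0.0022  0.    ] F [-0.8 -0.6  1.1] w 0.000542399704233482
(-54.5, 0, 39) [269. 222.]
(-50.5, 38, 56.5) [263. 267.]
(7.5, 38, 34.5) [208. 258.]
(-37, 0, 73) [242. 232.]
(-186, 18, 20) [403. 234.]
(-186, -18, 20) [406. 199.]
(14, 18, 20) [204. 234.]
```

View pics/w1.png

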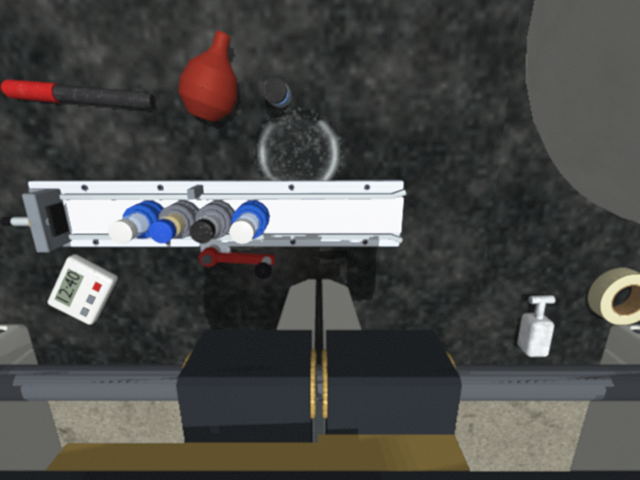

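The wrist view agrees with the model: rear puck at (270,222), knob at (263,270), pivot at (208,257). The fingers taper, so I'll measure their profile before I choose which face to push with.

```bash
python3 -c "
from h import *
o=r.get_obs();s=r.snapshot('wrist');R=np.array(o['orientation']);p=np.array(o['position'])
im=s['image'];g=cv2.cvtColor(im,cv2.COLOR_RGB2GRAY)
for z in (22,15,5,-5,-15,-25,-40,-62):
    print(z,[np.round(proj(s,p+R@np.array([x,y,z])/1e3)).astype(int).tolist() for x,y in ((0,0),(-7.5,-17.5),(-7.5,17.5))])
for row in range(272,336,6):
    print(row,g[row,270:370:3].tolist())
"
```

```text
22 [[319, 295], [286, 308], [352, 308]]
15 [[319, 302], [285, 315], [353, 315]]
5 [[319, 312], [283, 325], [355, 325]]
-5 [[319, 323], [281, 337], [357, 337]]
-15 [[319, 335], [278, 350], [359, 350]]
-25 [[319, 350], [275, 366], [362, 366]]
-40 [[319, 375], [270, 393], [367, 393]]
-62 [[319, 426], [261, 446], [377, 446]]
272 [20, 34, 29, 30, 31, 31, 32, 31, 29, 28, 30, 31, 25, 24, 27, 23, 25, 28, 21, 21, 22, 25, 26, 30, 46, 42, 24, 28, 28, 28, 20, 25, 25, 21]
278 [36, 31, 28, 32, 33, 29, 24, 27, 29, 29, 28, 30, 25, 41, 42, 29, 16, 26, 42, 43, 33, 29, 32, 36, 46, 37, 22, 24, 23, 24, 17, 19, 20, 26]
284 [28, 35, 29, 27, 29, 30, 33, 36, 51, 98, 111, 112, 113, 113, 113, 85, 16, 43, 112, 112, 112, 111, 114, 103, 72, 30, 19, 16, 20, 16, 15, 26, 20, 24]
290 [20, 28, 31, 32, 28, 23, 51, 113, 114, 111, 111, 114, 112, 112, 113, 76, 21, 41, 114, 111, 112, 112, 113, 111, 112, 113, 87, 23, 29, 25, 24, 27, 25, 26]
296 [27, 24, 23, 30, 22, 25, 106, 111, 112, 111, 112, 113, 110, 113, 113, 70, 23, 39, 113, 112, 114, 112, 111, 110, 112, 112, 112, 52, 23, 25, 23, 19, 23, 27]
302 [22, 26, 27, 23, 15, 83
[... 227 characters left out ...]
1, 112, 113, 112, 111, 113, 113, 112, 111, 96, 65, 54, 47, 47, 45]
314 [20, 21, 26, 24, 104, 113, 113, 113, 112, 112, 113, 113, 113, 113, 112, 65, 26, 24, 114, 112, 110, 111, 112, 112, 113, 113, 111, 114, 112, 56, 48, 50, 57, 48]
320 [28, 20, 23, 73, 113, 113, 113, 113, 111, 113, 111, 112, 112, 112, 113, 52, 27, 19, 108, 113, 110, 112, 111, 113, 112, 112, 112, 112, 111, 105, 41, 45, 53, 48]
326 [20, 22, 39, 112, 112, 113, 113, 114, 112, 111, 112, 113, 113, 113, 113, 51, 29, 24, 109, 112, 111, 113, 113, 113, 111, 113, 112, 112, 112, 114, 82, 45, 53, 49]
332 [30, 30, 28, 31, 31, 29, 28, 30, 30, 25, 29, 30, 28, 26, 89, 44, 27, 24, 101, 30, 30, 29, 31, 27, 30, 28, 29, 30, 29, 28, 27, 29, 29, 29]
```

Call:
{"api": "send_rows", "payload": {
  "deltas": [
    [0,0,0,0.1,0,0,255],
    [0,0,0,0.1,0,0,255],
    [0,6.6,32.5,0,0,0,255],
    [0,6.6,32.5,0,0,0,255],
    [0,6.6,32.5,0,0,0,255],
    [0,5,24.5,0,0,0,255],
    [0,4,19.5,0,0,0,255],
    [0,4,19.5,0,0,0,255],
    [0,0,0,0,0,0,255],
    [0,0,0,0,0,0,255]
  ]
}}

```text
clock: 4.0
position: [0.5394, -0.0388, 0.0478]
orientation: [[1.0, -0.02, 0.006], [-0.021, -0.98, 0.198], [0.001, -0.198, -0.98]]
ft_force: [0.2, 0.2, 0.2]
grip_width: 0.0003
gripper_force: 0.0
```

```bash
python3 -c "
from h import *
st()"
```

```text
t 4.0 lane [-101.2   -0.2   47.8] yaw err(lane) 0.0005 tilt [0.0055 0.1983] F [0.2 0.2 0.2] w 0.0002686026274296545
```

Call:
{"api": "send_rows", "payload": {
  "deltas": [
    [0,0.6,3,0,0,0,255],
    [0,-5,1,0,0,0,255],
    [0,-5,1,0,0,0,255],
    [0,-5,1,0,0,0,255],
    [0,-4,0.8,0,0,0,255],
    [0,-3,0.6,0,0,0,255],
    [0,-3,0.6,0,0,0,255],
    [0,-3,0.6,0,0,0,255],
    [0,-3,0.6,0,0,0,255],
    [0,-3,0.6,0,0,0,255],
    [0,-3,0.6,0,0,0,255]
  ]
}}

```text
clock: 5.1
position: [0.54, -0.0003, 0.0434]
orientation: [[1.0, -0.02, 0.004], [-0.02, -0.98, 0.198], [0.0, -0.198, -0.98]]
ft_force: [-0.5, -3.2, 0.3]
grip_width: 0.0007
gripper_force: 1.3
```

```bash
python3 -c "
from h import *
st(); s=snap('wrist','w2')"
```

```text
t 5.1 lane [-62.7   0.1  43.4] yaw err(lane) 0.0 tilt [0.0041 0.1983] F [-0.5 -3.2  0.3] w 0.0007159444808482444
```

View pics/w2.png

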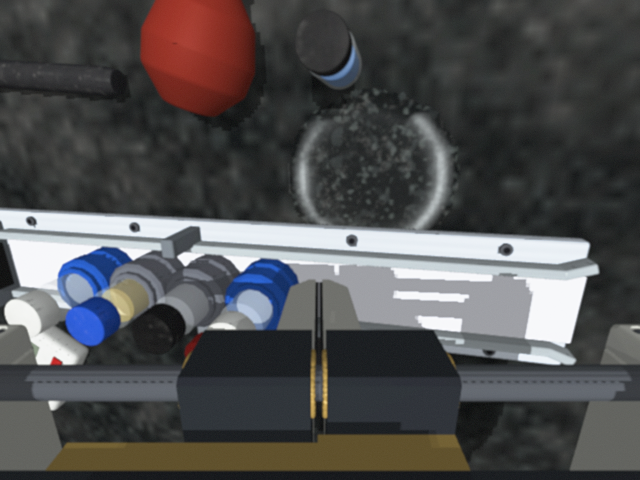

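The finger is against the rear puck at about (290,300). The row is still touching and upright, and the push force is 3.2 N.

Call:
{"api": "send_rows", "payload": {
  "deltas": [
    [0,-3.5,0.7,0,0,0,255],
    [0,-3.5,0.7,0,0,0,255],
    [0,-3.5,0.7,0,0,0,255],
    [0,-3.5,0.7,0,0,0,255],
    [0,-3.5,0.7,0,0,0,255],
    [0,-3.5,0.7,0,0,0,255],
    [0,-3.5,0.7,0,0,0,255],
    [0,-3.5,0.7,0,0,0,255],
    [0,-3.5,0.7,0,0,0,255],
    [0,-3.5,0.7,0,0,0,255],
    [0,-3.5,0.7,0,0,0,255],
    [0,-3.5,0.7,0,0,0,255]
  ]
}}

```text
clock: 6.35
position: [0.5408, 0.0428, 0.0435]
orientation: [[1.0, -0.02, 0.004], [-0.02, -0.98, 0.199], [-0.0, -0.199, -0.98]]
ft_force: [0.0, -2.7, -0.0]
grip_width: 0.0006
gripper_force: 1.2
```

Call:
{"api": "send_rows", "payload": {
  "deltas": [
    [0,-1.5,0.3,0,0,0,255],
    [0,-1.5,0.3,0,0,0,255],
    [0,-1.5,0.3,0,0,0,255],
    [0,0,0,0,0,0,255]
  ]
}}

```text
clock: 6.75
position: [0.5409, 0.0473, 0.0435]
orientation: [[1.0, -0.02, 0.004], [-0.02, -0.98, 0.199], [0.0, -0.199, -0.98]]
ft_force: [-0.0, -0.4, -1.2]
grip_width: 0.0004
gripper_force: 0.5
```

```bash
python3 -c "
from h import *
st(); s=snap('top','t2'); im=s['image']
cv2.imwrite('pics/t2c.png',cv2.resize(im[205:300,170:410,::-1],None,fx=3.2,fy=3.2,interpolation=cv2.INTER_CUBIC))"
```

```text
t 6.75 lane [-15.1   0.1  43.5] yaw err(lane) -0.0002 tilt [0.004  0.1988] F [-0.  -0.4 -1.2] w 0.00038204050127685677
```

View pics/t2c.png

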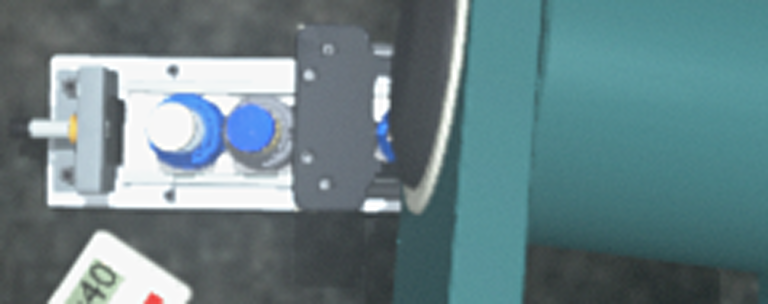

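In the top crop the front puck's leading edge is at (155,130) and the rubber face at x≈124, so roughly 10–17 mm remain. I'll keep pushing slowly.

Call:
{"api": "send_rows", "payload": {
  "deltas": [
    [0,-2,0.4,0,0,0,255],
    [0,-2,0.4,0,0,0,255],
    [0,-2,0.4,0,0,0,255],
    [0,-2,0.4,0,0,0,255],
    [0,-1,0.2,0,0,0,255],
    [0,-1,0.2,0,0,0,255]
  ]
}}

```text
clock: 7.4
position: [0.5411, 0.0574, 0.0435]
orientation: [[1.0, -0.02, 0.004], [-0.02, -0.98, 0.199], [-0.0, -0.199, -0.98]]
ft_force: [0.3, -2.7, -0.0]
grip_width: 0.0006
gripper_force: 1.1
```

Call:
{"api": "send_rows", "payload": {
  "deltas": [
    [0,-1,0.2,0,0,0,255],
    [0,-1,0.2,0,0,0,255]
  ]
}}

```text
clock: 7.6
position: [0.5412, 0.0594, 0.0436]
orientation: [[1.0, -0.02, 0.004], [-0.02, -0.98, 0.199], [0.0, -0.199, -0.98]]
ft_force: [0.1, -2.5, -0.6]
grip_width: 0.0004
gripper_force: 1.1
```

Call:
{"api": "send_rows", "payload": {
  "deltas": [
    [0,-1,0.2,0,0,0,255],
    [0,-1,0.2,0,0,0,255]
  ]
}}

```text
clock: 7.8
position: [0.5412, 0.0613, 0.0435]
orientation: [[1.0, -0.02, 0.004], [-0.02, -0.98, 0.198], [0.0, -0.198, -0.98]]
ft_force: [0.1, -7.3, -0.0]
grip_width: 0.0005
gripper_force: 3.4
```

Call:
{"api": "send_rows", "payload": {
  "deltas": [
    [0,-0.7,0.15,0,0,0,255],
    [0,0,0,0,0,0,255]
  ]
}}

```text
clock: 8.0
position: [0.5413, 0.0615, 0.0436]
orientation: [[1.0, -0.02, 0.004], [-0.02, -0.98, 0.197], [0.0, -0.197, -0.98]]
ft_force: [0.4, -8.3, 0.6]
grip_width: 0.0008
gripper_force: 4.1
```

Call:
{"api": "send_rows", "payload": {
  "deltas": [
    [0,0.6,-0.1,0,0,0,255],
    [0,0.6,-0.1,0,0,0,255],
    [0,2,-0.4,0,0,0,255],
    [0,8,-1.6,0,0,0,255],
    [0,15,-3,0,0,0,255],
    [0,15,-3,0,0,0,255],
    [0,15,-3,0,0,0,255],
    [0,15,-3,0,0,0,255],
    [0,-6,-29,0,0,0,255],
    [0,-6,-29,0,0,0,255],
    [0,-6,-29,0,0,0,255],
    [0,-6,-29,0,0,0,255],
    [0,-4,-20,-0.1,0,0,255],
    [0,0,0,-0.1,0,0,255],
    [0,0,0,0,0,0,255],
    [0,0,0,0,0,0,255]
  ]
}}

```text
clock: 9.6
position: [0.5395, -0.0101, 0.1817]
orientation: [[1.0, -0.019, -0.001], [-0.019, -1.0, 0.002], [-0.001, -0.002, -1.0]]
ft_force: [-0.6, -0.2, -0.1]
grip_width: 0.0004
gripper_force: 0.0
```

```bash
python3 -c "
from h import *
st(); s=snap('wrist','w3')
for p in [(-50.5,38,56.5),(7.5,38,34.5),(14,0,39),(31,0,39),(133,0,39),(31,0,73),(133,0,73),(150,0,44)]: print(p,np.round(proj(s,world(*p))))
"
```

```text
t 9.6 lane [-72.5   0.3 181.7] yaw err(lane) -0.0009 tilt [-0.0008  0.0025] F [-0.6 -0.2 -0.1] w 0.0003616682833757673
(-50.5, 38, 56.5) [293. 279.]
(7.5, 38, 34.5) [230. 269.]
(14, 0, 39) [218. 230.]
(31, 0, 39) [198. 230.]
(133, 0, 39) [ 80. 230.]
(31, 0, 73) [184. 243.]
(133, 0, 73) [ 50. 242.]
(150, 0, 44) [ 56. 231.]
```

View pics/w3.png

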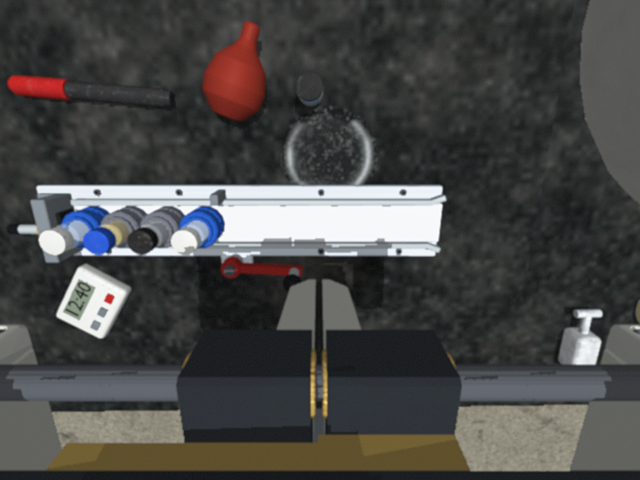

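The row is home: the rear cap is at (184,241) and the front cap at (52,239), against predictions of (184,243) and (50,242). The gate is still open, with its knob near (292,272). Next is the gate.

Call:
{"api": "send_rows", "payload": {
  "deltas": [
    [-23,-7,0,0,0,0,255],
    [-23,-7,0,0,0,0,255],
    [-22,-7.5,0,0,0,0,255],
    [0,0,30,0,0,0,255],
    [0,0,30,0,0,0,255],
    [0,0,30,0,0,0,255],
    [0,0,20,0,0,0,255],
    [0,0,10,0,0,0,255],
    [0,0,0,0,0,0,255]
  ]
}}

```text
clock: 10.55
position: [0.4715, 0.0124, 0.0609]
orientation: [[1.0, -0.021, -0.003], [-0.021, -1.0, 0.001], [-0.003, -0.001, -1.0]]
ft_force: [0.5, -0.3, 0.4]
grip_width: 0.0005
gripper_force: 0.0
```

```bash
python3 -c "
from h import *
st(); print(r.get_obs()['joints']); s=snap('wrist','w4')
for p in [(-50.5,38,56.5),(7.5,38,34.5)]: print(p,np.round(proj(s,world(*p))))
"
```

```text
t 10.55 lane [-51.5  68.8  60.9] yaw err(lane) 0.0009 tilt [-0.0026  0.0011] F [ 0.5 -0.3  0.4] w 0.0004515842031857695
[-2.84842610e-02 -2.28964951e-01  2.07008193e+00  1.03250456e-03
  1.30311338e+00  1.56320070e+00]
(-50.5, 38, 56.5) [317. 252.]
(7.5, 38, 34.5) [203. 237.]
```

View pics/w4.png

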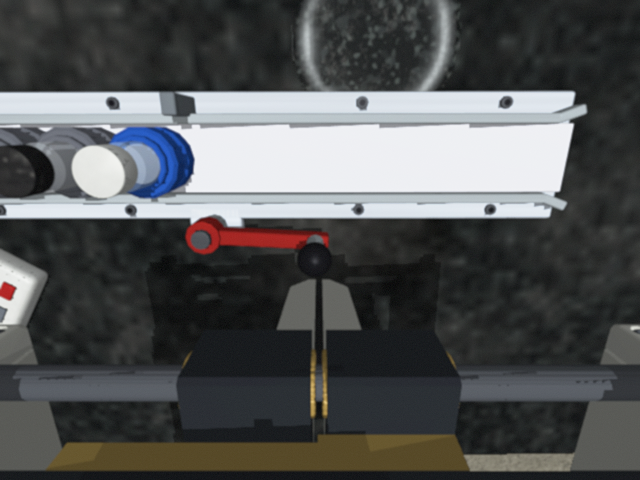

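The knob is at (315,260), directly ahead of the finger, which is centred on px column 318. I'll sweep it round the pivot and turn the tool with it.

Call:
{"api": "send_rows", "payload": {
  "deltas": [
    [5,0,0,0,0,0,255],
    [5,0,0,0,0,0,255],
    [5.9,1.3,0,0,0,-0.1,255],
    [5.9,1.3,0,0,0,-0.1,255],
    [5.9,1.3,0,0,0,-0.1,255],
    [5.9,1.3,0,0,0,-0.1,255],
    [5.9,1.3,0,0,0,-0.1,255],
    [5.9,1.3,0,0,0,-0.1,255],
    [5.9,1.3,0,0,0,-0.1,255],
    [5.9,1.3,0,0,0,-0.1,255],
    [5.9,1.3,0,0,0,-0.1,255],
    [5.9,1.3,0,0,0,-0.1,255],
    [5.9,1.3,0,0,0,-0.1,255],
    [5.9,1.3,0,0,0,-0.1,255]
  ]
}}

```text
clock: 12.0
position: [0.5482, 0.0337, 0.0629]
orientation: [[0.377, 0.926, 0.001], [0.926, -0.377, -0.0], [0.0, 0.001, -1.0]]
ft_force: [0.3, -0.1, 0.7]
grip_width: 0.0003
gripper_force: 0.4
```

```bash
python3 -c "
from h import *
st(); s=snap('wrist','w5')
"
```

```text
t 12.0 lane [-28.6  -7.4  62.9] yaw err(lane) -0.9336 tilt [ 0.0012 -0.    ] F [ 0.3 -0.1  0.7] w 0.00028910618266472836
```

View pics/w5.png

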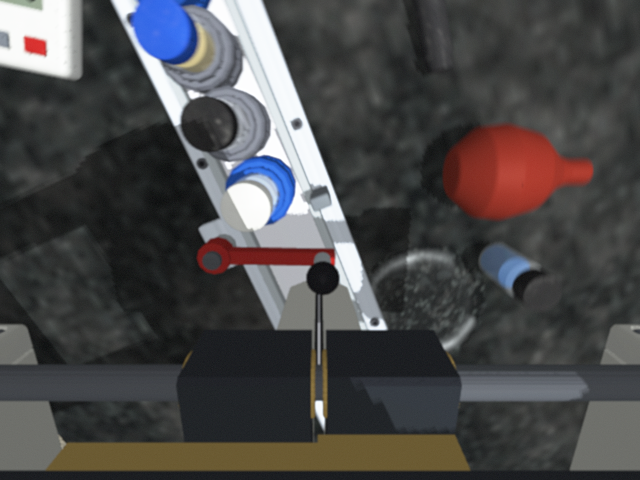

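The knob sits against the finger at (322,278) and the gate follows, with about 0.37 rad to go.

Call:
{"api": "send_rows", "payload": {
  "deltas": [
    [5.9,1.3,0,0,0,-0.1,255],
    [5.9,1.3,0,0,0,-0.1,255],
    [5.9,1.3,0,0,0,-0.1,255],
    [2,0.5,0,0,0,-0.066,255],
    [0,0,0,0,0,0,255]
  ]
}}

```text
clock: 12.55
position: [0.5571, 0.0515, 0.0627]
orientation: [[0.025, 1.0, 0.001], [1.0, -0.025, 0.0], [0.0, 0.001, -1.0]]
ft_force: [-0.6, -1.0, 1.4]
grip_width: 0.0003
gripper_force: 0.0
```

Call:
{"api": "send_rows", "payload": {
  "deltas": [
    [1,0,0,0,0,0,255],
    [1,0,0,0,0,0,255]
  ]
}}

```text
clock: 12.75
position: [0.5568, 0.0532, 0.0624]
orientation: [[0.027, 1.0, 0.0], [1.0, -0.027, -0.0], [-0.0, 0.0, -1.0]]
ft_force: [-0.4, -0.6, -0.6]
grip_width: 0.0004
gripper_force: 0.3
```

Call:
{"api": "send_rows", "payload": {
  "deltas": [
    [1,0,0,0,0,0,255],
    [0.5,0,0,0,0,0,255]
  ]
}}

```text
clock: 12.95
position: [0.5568, 0.0542, 0.0623]
orientation: [[0.026, 1.0, 0.0], [1.0, -0.026, -0.001], [-0.001, 0.0, -1.0]]
ft_force: [1.0, -9.0, 1.6]
grip_width: 0.0002
gripper_force: 4.5
```

The force rose to 9 N at TCP lane x ≈ -8.5, where I expected the shut limit. Now I'll back straight off, rise and look.

Call:
{"api": "send_rows", "payload": {
  "deltas": [
    [-0.5,0,0,0,0,0,255],
    [-1,0,0,0,0,0,255],
    [-4,0,0,0,0,0,255],
    [-12,0,0,0,0,0,255],
    [-15,0,0,0,0,0,255],
    [-15,0,-10,0,0,0,255],
    [-15,0,-25,0,0,0,255],
    [-15,0,-30,0,0,0,255],
    [-15,0,-30,0,0,0,255],
    [0,0,-20,0,0,0,255],
    [0,0,0,0,0,0,255],
    [0,0,0,0,0,0,255]
  ]
}}

```text
clock: 14.15
position: [0.5543, -0.0384, 0.1774]
orientation: [[0.026, 1.0, 0.001], [1.0, -0.026, -0.0], [-0.0, 0.001, -1.0]]
ft_force: [-1.2, 0.2, -1.7]
grip_width: 0.0007
gripper_force: 0.0
```

```bash
python3 -c "
from h import *
st(); s=snap('wrist','w6')
for p in [(7.5,-20,56.5),(7.5,38,34.5),(14,0,39),(31,0,73),(65,0,73),(99,0,73),(133,0,73)]: print(p,np.round(proj(s,world(*p))))
"
```

```text
t 14.15 lane [-100.5  -15.   177.4] yaw err(lane) -1.0 tilt [ 0.0006 -0.    ] F [-1.2  0.2 -1.7] w 0.0006759320444157395
(7.5, -20, 56.5) [325.  93.]
(7.5, 38, 34.5) [249.  96.]
(14, 0, 39) [298.  86.]
(31, 0, 73) [294.  51.]
(65, 0, 73) [293. -11.]
(99, 0, 73) [291. -80.]
(133, 0, 73) [ 289. -156.]
```

View pics/w6.png

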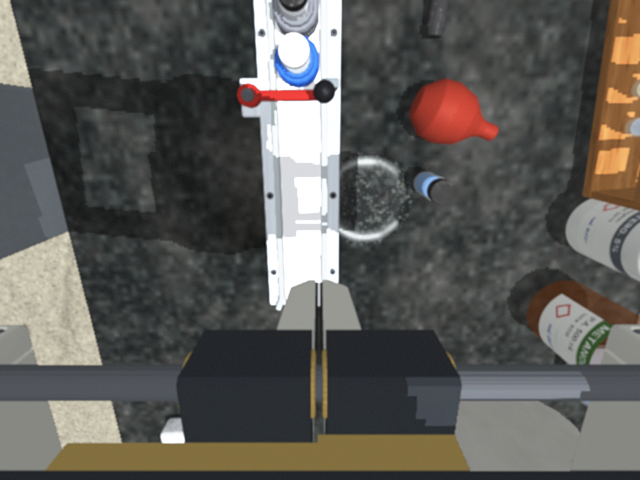

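The gate is shut: knob at (324,91) against a predicted (325,93). The last carrier is at home in front of it, with its cap at (294,50) against (294,51). The robot is clear, so I'll hand in.

```bash
python3 -c "
from rig import r
print(r.job_done())"
```

```text
the job is handed in; nothing more can be done
None
```

The four carriers stand as one row against the end stop with the red gate shut behind the last one; the job was handed in at about 14 s of the 48 s, with the robot clear of everything.

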